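# Check that the food box lid has caught

### The arm

A 6-joint arm with a two-finger parallel gripper is mounted at the origin on a cart in front of the work surface, level with it; the furniture and walls round the work are solid. World frame = base frame: x ahead of the robot, y to its left, z up, the work surface at z = 0. Lengths are in mm, angles in rad, forces in N, time in s.
With the tool pointing down it reaches from about 350 to 975 mm from the base axis. Payload 7.1 kg.
Tool frame: the origin (TCP) lies between the finger pads; the fingertips stand 19 mm ahead of it and the grasp point (between the pads) is the TCP (ctrl.tcp_to_tips is the distance from the TCP to the fingertips, in mm); z points along the fingers, y is the line along which they close (so a half turn about z gives the same grasp; the last joint's range is limited). The gripper opens to 88 mm and grips with 3 to 60 N. Pads are 20 mm wide; open, the fingers measure 115 mm over their backs; the gripper's body (75 mm by 178 mm) begins 61 mm behind the grasp point.
Start: joints at [1.283, 0.423, 1.63, -0, 1.089, -0.019], TCP at [165.953, 602.548, 241.675] pointing down, gripper open.
Joint ranges: [-3, 3], [-0.9, 2.11], [0.09, 2.58], [-1.31, 4.45], [0.11, 2.69], [-2.54, 2.54]. Speed limits (rad/s): [2.39, 2.39, 3.01, 3.14, 3.14, 3.14].

### API

Orientations are given as a rotation vector (axis times angle).
In Python, from workcell import status, optics, ctrl gives the robot as it stands. The module is installed in compiled form; this text tells all that it offers.
- The arm moves only by the shell command python3 -m inch 'ROWS'. ROWS is JSON, a list that holds one entry, the list of rows, each a list of 7 numbers: the shift along the tool's x, y, z in mm, then the turn, a rotation vector about the tool's x, y, z in rad, then the opening in per cent of the stroke, from 0 (shut) to 100 (fully open). A call has 1 to 20 rows; each row is the pose to reach, as a shift and turn from the pose commanded when the call began, along the tool's axes at that moment; what a row does not reach only later rows make up. A row lasts 1/10 s, in which the tool goes at most 50 mm and 8.59 degrees, less where a joint would pass 70% of its speed; a pose out of reach is approached as far as the arm can. A call with a gripper value outside its range is refused whole. The fingers move at their own pace and stop on an object; the grip force is fixed at half the most. Time passes only in rows, so rows that repeat a pose let the fingers close. It gives the time, the measured TCP pose, the force, the opening and the grip force at its end, in the units of the state.
- status.get_obs(): the state, without advancing time (a new reading comes with each control period).
- optics.get_image(name): name is "scene" or "top" or "wrist"; returns a dict with "frame" (400x640x3 uint8, red, green, blue), "fx", "fy", "cx", "cy" (pixels), "k1" (the pictures are not rectified: a ray, as slopes to the right and down, at radius r is drawn at 1 + k1 r^2 times it, then the intrinsics apply), "rvec" (rotation vector, rad) and "tvec" (3), from world to camera coordinates, as OpenCV has them; the wrist camera has in their place "hand_eye" (4x4, takes a point from camera to tool coordinates, whose origin is the TCP and whose axes are the flange's). Camera axes: x right, y down, z forward; pixel columns grow to the right and rows downward; lengths in mm; the calibration is good to about 2 mm. A picture is of the moment at which its call begins: read the wrist's pose just before it. There is no depth.
- ctrl.close_job(): hands the job in; it is judged then, once.
The state is a dict: "t": time; "qpos": joint angles; "qvel": joint speeds; "joint_torque": joint torques, N m; "ee_pos": TCP position; "orientation": TCP orientation; "ft_force": force on the tool from outside, world axes, zero at the start; "moment": the same for the moment, N m; "width": finger opening in mm; "grasp_force": force on a finger pad.
Only numpy, scipy, OpenCV 4.12 (cv2) and the standard library are available. Lean on these libraries where they do the work, as an engineer would, in place of code of your own. Each camera call takes 0.05 s, during which the arm holds its last target. There are 200 camera calls.

### The job

The white food box with the orange pull is about to be carried out, so make sure its lid is caught: take the pull and tug it up, until the lid either stops firmly against its catch or gives and comes up a centimetre or so. If it gives, press the lid down until it snaps fully home. Leave the lid fully shut with its catch holding, and keep off the box with the blue pull.

Things in the scene. Friction and masses are not known exactly. Their poses are not given: they have to be found in the camera images.
- orange_box: white food box, fixed to the worktop: 160 mm deep (its x, hinge side +x), 110 mm wide (its y), walls 70 mm high, lid hinged on the upper far (+x) edge; bright orange pull and front tongue. Origin: centre of the underside; front (catch side) is -x. This is the box to check.
- orange_pull (a point): centre of the top of the orange pull, an upright block on the lid near its front edge: 20 mm thick (box x), 30 mm wide (box y), 33 mm tall; grip it across the 30 mm from above. Lid home: this point is 110 mm above the worktop and 50 mm in front of the box's centre. It swings with the lid, 130 mm from the hinge; axes as the box's when home.
- orange_lid (a joint): opening angle of the orange box's lid, rad: 0 = fully home, grows as the front rises (0.01 lifts the pull 1.3 mm). Caught: lies at 0, tugged it stops against the catch at about 0.015. Not caught: rests on the catch at about 0.08 (pull 10 mm up), lifts freely with about 1 N, falls back when let go. May start either way.
- orange_catch: small sprung steel bolt in the middle of the orange box's front, behind the lid's tongue, 24 mm wide; origin 63 mm above the worktop, 88 mm in front of the box's centre. Pressing the pull straight down with 6 to 10 N snaps an uncaught lid home under it, and it stays; a caught lid tears out only above about 18 N. Not to be handled.
- blue_box: white food box, fixed to the worktop: 160 mm deep (its x, hinge side +x), 110 mm wide (its y), walls 70 mm high, lid hinged on the upper far (+x) edge; bright blue pull and front tongue. Origin: centre of the underside; front (catch side) is -x. The same kind of box, not to be touched.

How it is judged (in metres and radians):
On the way:
1. the orange pull is held and tugged up: the lid either bears up against its catch, or gives and comes clearly up (pull about 4 mm or more above where an uncaught lid rests) (contact force between the fingers and orange_box above 0.5 N and (value of joint orange_lid above 0.11 rad or (value of joint orange_lid between 0.011 and 0.035 rad and contact force between orange_catch and anything else above 2 N))), for 0.15 s.
At the end, for the whole second after the job is handed in: After the tug, the orange box's lid is fully home under its catch (opening angle under 0.012 rad), still and released (value of joint orange_lid below 0.012 rad and velocity of joint orange_lid below 0.05 rad/s); the robot touches nothing.
It fails at once if the robot pushes against the box with the blue pull (more than 2 N) (contact force between any of the fingers, the arm and blue_box above 2 N).
It also fails if it takes over 40 s, if anything falls off the work surface, if the arm or the gripper's body presses on something with over 40 N, if the wrist force passes 120 N, or if a joint passes its speed limit or range.

## Working session

There is one attempt and no reset: what is moved stays moved. The work goes in short steps, Python scripts to look and compute and a shell command to move; the robot and the scene stay as the last step left them, time stands still between calls to the robot, and variables do not carry over. Pictures are saved under pics/ and viewed, at most 10 in all, crops included, and the job is handed in when it is done.

```bash
mkdir -p pics
cat > h.py <<'E'
import numpy as np, cv2
from scipy.spatial.transform import Rotation as R
from workcell import status, optics, ctrl
def cam(name):
    s=status.get_obs(); d=optics.get_image(name)
    K=np.array([[d['fx'],0,d['cx']],[0,d['fy'],d['cy']],[0,0,1.]])
    if name=='wrist':
        H=np.array(d['hand_eye']); Rt=R.from_rotvec(s['orientation']).as_matrix()
        Rc=Rt@H[:3,:3]; o=Rt@H[:3,3]+s['ee_pos']
    else:
        Rw=R.from_rotvec(np.ravel(d['rvec'])).as_matrix(); Rc=Rw.T; o=-Rw.T@np.ravel(d['tvec'])
    return d['frame'],K,d['k1'],Rc,o
def ray(c,u,v):
    _,K,k1,Rc,o=c
    p=cv2.undistortPoints(np.array([[[u,v]]],float),K,np.array([k1,0,0,0.]))[0,0]
    return o,Rc@np.array([p[0],p[1],1])
def plane(c,u,v,z):
    o,d=ray(c,u,v); return o+d*(z-o[2])/d[2]
def tri(c1,p1,c2,p2):
    o1,d1=ray(c1,*p1); o2,d2=ray(c2,*p2)
    t=np.linalg.lstsq(np.c_[d1,-d2],o2-o1,rcond=None)[0]
    a,b=o1+d1*t[0],o2+d2*t[1]; return (a+b)/2,np.linalg.norm(a-b)
def blobs(img,lo,hi,amin=15):
    h=cv2.cvtColor(img,cv2.COLOR_RGB2HSV); m=cv2.inRange(h,lo,hi)
    n,l,st,ce=cv2.connectedComponentsWithStats(m)
    return m,[(st[i].tolist(),ce[i].round(1).tolist()) for i in range(1,n) if st[i][4]>=amin]
ORG=((5,150,120),(20,255,255)); BLU=((100,130,80),(125,255,255))
def save(n,img): cv2.imwrite('pics/'+n,img[:,:,::-1])
E
python3 - <<'E'
from h import *
ims=[]
for n in('scene','top','wrist'):
    c=cam(n); ims.append(c[0]); print(n,c[4].round(),c[3][:,2].round(2)); print('O',blobs(c[0],*ORG)[1]); print('B',blobs(c[0],*BLU)[1]); 
save('top.png',ims[1]); save('scene.png',ims[0])
s=status.get_obs(); print(s['t'],R.from_rotvec(s['orientation']).as_matrix().round(2),s['ft_force'])
E
```

```text
scene [ 141. -580.  525.] [ 0.47  0.71 -0.52]
O [([268, 172, 9, 12, 69], [271.8, 176.1]), ([265, 181, 14, 7, 46], [271.1, 184.9]), ([253, 186, 4, 7, 16], [254.6, 189.0]), ([470, 258, 17, 17, 68], [479.4, 264.0]), ([416, 260, 127, 140, 4707], [493.2, 329.5]), ([442, 262, 8, 4, 21], [445.6, 263.9]), ([527, 275, 10, 9, 64], [531.5, 279.5]), ([485, 292, 7, 5, 17], [487.8, 293.9]), ([395, 296, 27, 37, 513], [408.4, 319.9]), ([467, 305, 8, 6, 15], [470.7, 307.7]), ([535, 321, 8, 5, 23], [538.4, 322.8]), ([447, 330, 7, 5, 19], [450.0, 332.2]), ([465, 339, 22, 35, 123], [475.3, 355.3]), ([423, 344, 8, 5, 15], [427.1, 346.1]), ([576, 359, 7, 6, 16], [579.0, 361.3]), ([584, 361, 16, 13, 23], [591.5, 366.7]), ([557, 384, 15, 13, 30], [563.8, 389.8])]
B [([294, 210, 20, 22, 269], [303.8, 220.4]), ([283, 232, 11, 14, 97], [288.1, 238.4])]
top [418.  47. 952.] [ 0.15 -0.01 -0.99]
O [([488, 131, 76, 78, 1351], [531.8, 170.9]), ([479, 141, 17, 16, 89], [485.0, 147.9]), ([533, 142, 28, 14, 155], [549.2, 146.3]), ([493, 166, 58, 49, 531], [523.0, 188.8]), ([431, 170, 44, 16, 412], [452.7, 176.1]), ([431, 202, 94, 11, 493], [479.2, 206.6]), ([524, 207, 10, 6, 28], [528.0, 209.2]), ([434, 227, 33, 11, 109], [449.1, 231.5]), ([482, 228, 84, 12, 546], [524.0, 233.7]), ([258, 235, 14, 10, 110], [264.6, 239.5])]
B [([345, 242, 19, 16, 215], [354.1, 248.4]), ([351, 269, 15, 3, 21], [358.3, 270.1])]
wrist [ 88. 623. 383.] [ 0.27 -0.08 -0.96]
O []
B []
0.15 [[-0.96  0.27 -0.  ]
 [ 0.27  0.96 -0.  ]
 [ 0.   -0.   -1.  ]] [-1.6377177  -0.74701047  0.21844346]
```

View pics/top.png

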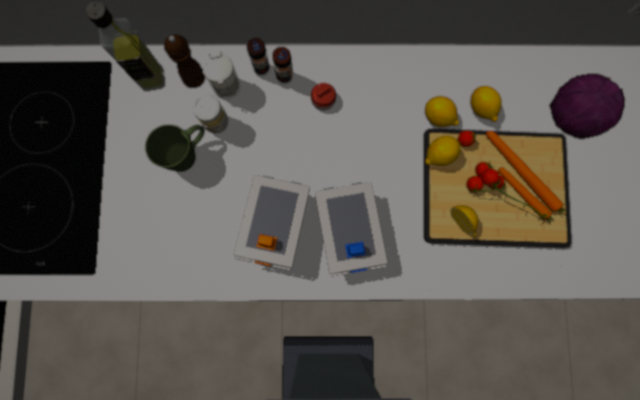

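View pics/scene.png

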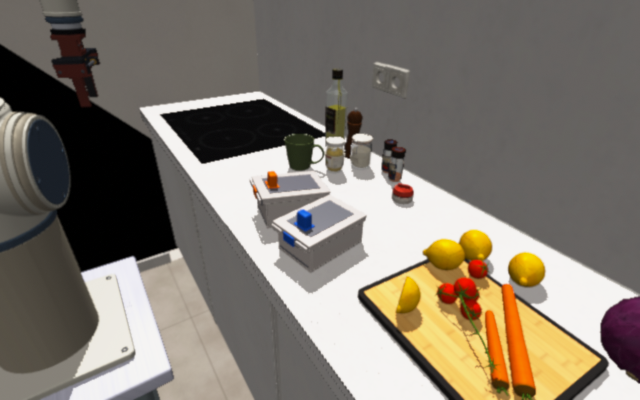

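The top view shows the orange pull at about (266,240) and the blue one at (355,249). The orange lid's corners are near (255,177), (310,184), (290,268) and (236,260). Next I compute positions and yaw.

Run:
```python
from h import *
c=cam('top'); s=cam('scene')
for n,(u,v),(us,vs) in(('O',(264.6,239.5),(271.8,176.1)),('B',(354.1,248.4),(303.8,220.4))):
    print(n,plane(c,u,v,105).round(1),tri(c,(u,v),s,(us,vs)))
P=[plane(c,u,v,73)[:2] for u,v in((255,177),(310,184),(290,268),(236,260))]
print(np.round(P,0))
for a,b in((3,0),(2,1)):
    d=P[b]-P[a]; print(np.arctan2(d[1],d[0]),np.linalg.norm(d))
d=P[0]-P[1];print(np.arctan2(-d[0],d[1]))
d=P[3]-P[2];print(np.arctan2(-d[0],d[1]))
o=status.get_obs(); T=R.from_rotvec(o['orientation']).as_matrix()
g=np.array([*plane(c,264.6,239.5,105)[:2],200]); print('shift',T.T@(g-o['ee_pos']),'toolx yaw',np.arctan2(T[1,0],T[0,0]),o['qpos'][5])
```

```text
O [484.3 146.2 105. ] (array([483.29837404, 146.07687417, 108.77364668]), np.float64(1.5712544026135713))
B [466.5 -29.9 105. ] (array([467.20259928, -31.32921135,  87.65244407]), np.float64(0.7167885873983385))
[[618. 172.]
 [603.  57.]
 [429.  98.]
 [445. 207.]]
-0.20089046809864886 175.8468011355322
-0.22873207563808098 178.1231872485511
-0.13027811170947015
-0.14697530405571838
shift [-428.13754369 -355.17634271   41.55860132] toolx yaw 2.87281466222308 -0.01899844533875012
```

```bash
python3 -m inch '[[[-36,-30,3,0,0,-0.01,60],[-72,-60,6,0,0,-0.02,60],[-108,-90,9,0,0,-0.03,60],[-144,-120,12,0,0,-0.04,60],[-180,-150,15,0,0,-0.05,60],[-216,-180,18,0,0,-0.06,60],[-252,-210,21,0,0,-0.07,60],[-288,-240,24,0,0,-0.08,60],[-324,-270,27,0,0,-0.1,60],[-360,-300,30,0,0,-0.1,60],[-396,-330,30,0,0,-0.1,60],[-428,-355,30,0,0,-0.1,60],[-428,-355,30,0,0,-0.1,60],[-428,-355,30,0,0,-0.1,60],[-428,-355,30,0,0,-0.1,60]]]'
python3 - <<'E'
from h import *
c=cam('wrist'); save('w1.png',c[0]); print(blobs(c[0],*ORG)[1])
E
```

```text
t: 1.75
ee_pos: [483.6, 147.1, 211.5]
orientation: [-0.264, -3.13, -0.0]
ft_force: [-0.9, 0.1, 0.3]
width: 52.4
grasp_force: 0.0
[([304, 143, 39, 5, 156], [322.7, 145.1]), ([300, 178, 43, 39, 1062], [321.6, 199.5])]
```

View pics/w1.png

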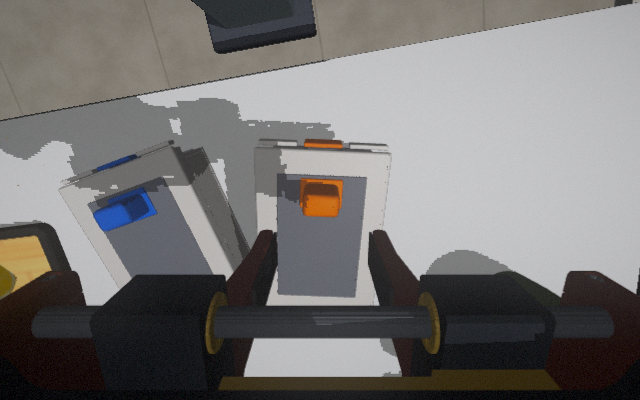

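The wrist view shows the orange pull at (322,200), with its lit top face in roughly rows 190-217. The box's edges are symmetric about column 322, so the yaw looks right. The blue box is clear to the left.

Run:
```python
from h import *
c=cam('wrist'); f=c[0]; print(f[176:220:2,321].tolist())
o=status.get_obs(); T=R.from_rotvec(o['orientation']).as_matrix()
h=lambda u,v,z: (T.T@(plane(c,u,v,z)-o['ee_pos'])).round(1)
for z in(110,120): print(z,'top corners',h(302,193,z),h(341,193,z),h(302,216,z),h(340,216,z))
print('front base',h(322,178,77),'box long',h(256,165,75),h(270,295,75),h(388,165,75),h(375,295,75))
print('front edge z',h(322,150,75))
```

```text
[[101, 104, 109], [107, 102, 109], [188, 97, 26], [127, 73, 35], [96, 58, 43], [90, 59, 41], [87, 55, 36], [87, 50, 36], [86, 52, 34], [95, 53, 33], [156, 79, 26], [195, 100, 28], [200, 105, 20], [201, 109, 21], [200, 109, 25], [200, 109, 26], [201, 106, 18], [201, 107, 18], [200, 104, 12], [199, 103, 16], [163, 88, 49], [104, 107, 113]]
110 top corners [ 11.4 -17.2 101.6] [ 11.4  14.9 101.6] [ -8.7 -17.6 101.6] [ -8.7  14.4 101.6]
120 top corners [ 14.2 -16.5  91.6] [14.2 14.3 91.6] [ -5.1 -16.9  91.6] [-5.1 13.8 91.6]
front base [ 16.4  -0.8 134.6] box long [ 28.2 -61.3 136.6] [-109.1  -55.2  136.6] [ 28.1  59.7 136.6] [-109.1   54.3  136.6]
front edge z [ 41.9  -0.8 136.6]
```

```bash
python3 -m inch '[[[2,-1,20,0,0,0,60],[2,-1,40,0,0,0,60],[2,-1,60,0,0,0,60],[2,-1,75,0,0,0,60],[2,-1,88,0,0,0,60],[2,-1,98,0,0,0,60],[2,-1,103,0,0,0,60],[2,-1,103,0,0,0,60],[2,-1,103,0,0,0,60]]]'
python3 -m inch '[[[0,0,0,0,0,0,20],[0,0,0,0,0,0,20],[0,0,0,0,0,0,20],[0,0,0,0,0,0,20],[0,0,0,0,0,0,20],[0,0,0,0,0,0,20]]]'
python3 - <<'E'
from h import *
c=cam('wrist'); save('w2.png',c[0])
E
```

```text
t: 2.75
ee_pos: [482.4, 146.1, 109.0]
orientation: [0.265, 3.13, 0.0]
ft_force: [-0.7, -0.2, -0.2]
width: 52.5
grasp_force: 0.0
t: 3.35
ee_pos: [482.3, 145.8, 108.9]
orientation: [0.266, 3.13, -0.0]
ft_force: [0.3, -3.2, 3.2]
width: 30.4
grasp_force: 29.9
```

View pics/w2.png

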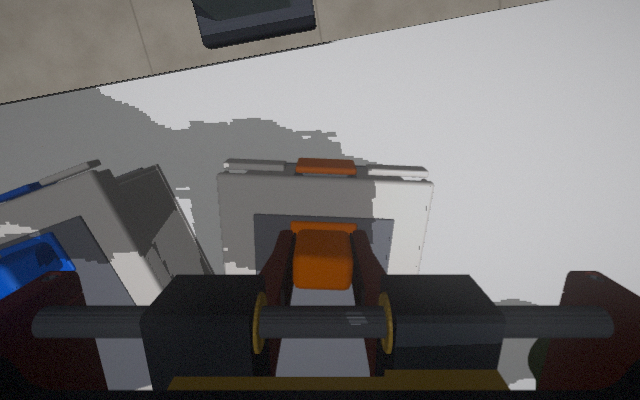

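The pull (centred near (325,255)) is held between the pads, with the opening at 30.4 mm. I tug up gently, watching the force.

```bash
python3 -m inch '[[[0,0,-1,0,0,0,20],[0,0,-1,0,0,0,20],[0,0,-2,0,0,0,20],[0,0,-2,0,0,0,20],[0,0,-2,0,0,0,20]]]'
```

```text
t: 3.9
ee_pos: [482.7, 145.8, 110.4]
orientation: [0.265, 3.13, 0.0]
ft_force: [3.6, -5.2, -4.4]
width: 30.0
grasp_force: 29.9
```

```bash
python3 -m inch '[[[0,0,-0.5,0,0,0,20],[0,0,-1,0,0,0,20],[0,0,-1,0,0,0,20],[0,0,-1,0,0,0,20]]]'
```

```text
t: 4.3
ee_pos: [482.8, 145.8, 111.3]
orientation: [0.265, 3.129, -0.0]
ft_force: [5.7, -5.3, -5.7]
width: 30.3
grasp_force: 30.0
```

```bash
python3 -m inch '[[[0,0,-0.5,0,0,0,20],[0,0,-1,0,0,0,20],[0,0,-1,0,0,0,20],[0,0,-1,0,0,0,20]]]'
```

```text
t: 4.7
ee_pos: [483.0, 145.7, 112.4]
orientation: [0.265, 3.129, -0.0]
ft_force: [5.7, -4.7, -5.5]
width: 30.1
grasp_force: 30.0
```

```bash
python3 -m inch '[[[0,0,-0.5,0,0,0,20],[0,0,-1,0,0,0,20],[0,0,-1,0,0,0,20],[0,0,-1,0,0,0,20]]]'
python3 - <<'E'
from h import *
c=cam('wrist'); o=status.get_obs(); print(o['moment'],o['joint_torque'],blobs(c[0],*ORG)[1])
E
```

```text
t: 5.1
ee_pos: [483.1, 145.7, 113.4]
orientation: [0.265, 3.129, -0.0]
ft_force: [6.2, -5.4, -4.7]
width: 30.5
grasp_force: 30.0
[-0.7966573  -0.71057181 -0.43568616] [  4.08720866 -48.86396527 -16.76723778   0.84655154   1.10265747
  -0.45473892] [([296, 167, 60, 7, 237], [325.0, 170.0]), ([291, 223, 64, 9, 323], [321.5, 226.9]), ([296, 259, 51, 29, 1109], [318.8, 273.6])]
```

The force levels off near 5 N as the pull rises, so the lid is giving (uncaught). I lift it further, following the arc.

```bash
python3 -m inch '[[[-0.5,0,-1,0,0,0,20],[-1,0,-2,0,0,0,20],[-1.5,0,-3,0,0,0,20],[-1.5,0,-4,0,0,0,20],[-2,0,-5,0,0,0,20],[-2.5,0,-6,0,0,0,20],[-2.5,0,-6,0,0,0,20],[-2.5,0,-6,0,0,0,20],[-2.5,0,-6,0,0,0,20]]]'
python3 - <<'E'
from h import *
c=cam('wrist'); save('w3.png',c[0]); print(blobs(c[0],*ORG)[1])
E
```

```text
t: 6.05
ee_pos: [484.6, 145.3, 119.1]
orientation: [-0.266, -3.13, 0.0]
ft_force: [2.7, -4.4, -5.1]
width: 30.2
grasp_force: 30.0
[([296, 167, 60, 7, 237], [325.3, 169.9]), ([291, 223, 64, 10, 357], [321.6, 226.6]), ([296, 261, 51, 28, 1090], [318.7, 274.6])]
```

View pics/w3.png

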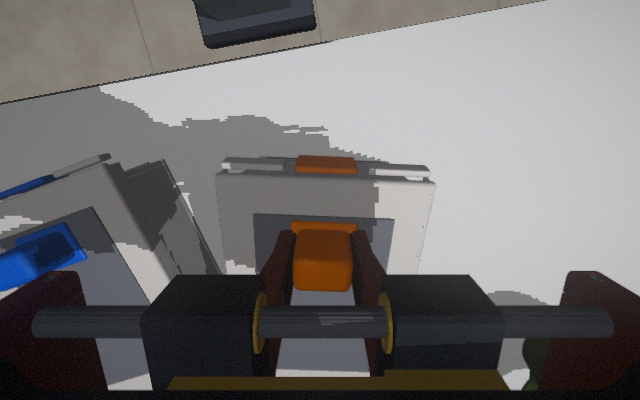

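The lid moved with the tool and is about 10 mm above its rest, so it was uncaught. Now I press it home along the arc.

```bash
python3 -m inch '[[[0.5,0,2,0,0,0,20],[1,0,4,0,0,0,20],[1.5,0,6,0,0,0,20],[2,0,8,0,0,0,20],[2.5,0,10,0,0,0,20],[2.5,0,10,0,0,0,20]]]'; python3 -m inch '[[[0.5,0,1,0,0,0,20],[1,0,2,0,0,0,20],[1,0,3,0,0,0,20],[1,0,4,0,0,0,20],[1.5,0,5,0,0,0,20],[1.5,0,5,0,0,0,20]]]'
```

```text
t: 6.7
ee_pos: [481.5, 146.0, 109.4]
orientation: [-0.265, -3.129, 0.0]
ft_force: [-3.0, -4.1, 4.7]
width: 30.3
grasp_force: 30.0
t: 7.3
ee_pos: [480.4, 146.2, 104.6]
orientation: [-0.265, -3.13, 0.0]
ft_force: [-2.2, -3.7, 0.1]
width: 30.4
grasp_force: 30.0
```

```bash
python3 -m inch '[[[0,0,1,0,0,0,20],[0.5,0,2,0,0,0,20],[0.5,0,2,0,0,0,20]]]'; python3 -m inch '[[[0,0,1,0,0,0,20],[0.5,0,2,0,0,0,20],[0.5,0,2,0,0,0,20]]]'
```

```text
t: 7.6
ee_pos: [479.8, 146.3, 102.1]
orientation: [-0.265, -3.13, 0.0]
ft_force: [-2.3, -2.5, -4.8]
width: 30.5
grasp_force: 30.0
t: 7.9
ee_pos: [479.6, 146.4, 100.7]
orientation: [-0.265, -3.13, 0.0]
ft_force: [-3.8, -2.2, 2.9]
width: 30.3
grasp_force: 30.0
```

```bash
python3 -m inch '[[[0,0,0.5,0,0,0,20],[0,0,1,0,0,0,20],[0,0,1,0,0,0,20]]]'; python3 -m inch '[[[0,0,0.5,0,0,0,20],[0,0,1,0,0,0,20],[0,0,1,0,0,0,20]]]'
```

```text
t: 8.2
ee_pos: [479.4, 146.4, 99.7]
orientation: [-0.265, -3.13, 0.0]
ft_force: [-3.4, -2.0, 2.8]
width: 29.9
grasp_force: 30.0
t: 8.5
ee_pos: [479.4, 146.4, 99.3]
orientation: [-0.265, -3.13, 0.0]
ft_force: [-7.2, -2.3, 10.5]
width: 30.2
grasp_force: 30.0
```

It stops firmly at z ≈ 99.3, 10 mm below the rest height. I press a touch more, then do a light check tug.

```bash
python3 -m inch '[[[0,0,0.5,0,0,0,20],[0,0,0.5,0,0,0,20],[0,0,0.5,0,0,0,20]]]'; python3 -m inch '[[[0,0,-1,0,0,0,20],[0,0,-2,0,0,0,20],[0,0,-3,0,0,0,20],[0,0,-3,0,0,0,20],[0,0,-3,0,0,0,20]]]'
```

```text
t: 8.8
ee_pos: [479.4, 146.4, 99.1]
orientation: [-0.265, -3.13, -0.0]
ft_force: [-7.7, -3.8, 15.2]
width: 29.9
grasp_force: 30.0
t: 9.3
ee_pos: [479.7, 146.4, 100.9]
orientation: [-0.265, -3.13, 0.0]
ft_force: [-0.5, -2.9, -3.4]
width: 30.4
grasp_force: 30.0
```

```bash
python3 -m inch '[[[0,0,-0.5,0,0,0,20],[0,0,-1,0,0,0,20],[0,0,-1,0,0,0,20]]]'
```

```text
t: 9.6
ee_pos: [479.9, 146.3, 101.9]
orientation: [0.265, 3.13, -0.0]
ft_force: [1.3, -4.1, -9.2]
width: 30.1
grasp_force: 30.0
```

At 9 N and rising, against about 5 N when it lifted freely, the catch is holding. Now I press down again, release and retreat.

```bash
python3 -m inch '[[[0,0,1,0,0,0,20],[0,0,2,0,0,0,20],[0,0,3,0,0,0,20],[0,0,4,0,0,0,20],[0,0,4,0,0,0,20]]]'; python3 -m inch '[[[0,0,0,0,0,0,60],[0,0,0,0,0,0,60],[0,0,0,0,0,0,60],[0,0,0,0,0,0,60],[0,0,-5,0,0,0,60],[0,0,-15,0,0,0,60],[0,0,-35,0,0,0,60],[0,0,-65,0,0,0,60],[0,0,-100,0,0,0,60],[0,0,-112,0,0,0,60],[0,0,-112,0,0,0,60],[0,0,-112,0,0,0,60],[0,0,-112,0,0,0,60]]]'
python3 - <<'E'
from h import *
c=cam('wrist'); save('w4.png',c[0]); print(blobs(c[0],*ORG)[1])
o=status.get_obs(); T=R.from_rotvec(o['orientation']).as_matrix()
print(o['ee_pos'],c[0][176:224:2,321,0].tolist())
E
```

```text
t: 10.1
ee_pos: [479.5, 146.4, 99.2]
orientation: [-0.264, -3.13, 0.0]
ft_force: [-6.4, -3.3, 10.8]
width: 30.1
grasp_force: 30.0
t: 11.4
ee_pos: [478.8, 146.1, 208.8]
orientation: [-0.265, -3.128, 0.001]
ft_force: [0.1, 0.6, 0.4]
width: 52.6
grasp_force: 0.0
[([307, 146, 37, 6, 148], [324.8, 148.5]), ([303, 181, 41, 36, 1032], [323.4, 200.3])]
[478.77984054 146.14047768 208.7131277 ] [187, 98, 109, 174, 127, 82, 82, 83, 83, 111, 173, 198, 200, 199, 199, 198, 200, 200, 200, 193, 111, 106, 110, 108]
```

View pics/w4.png

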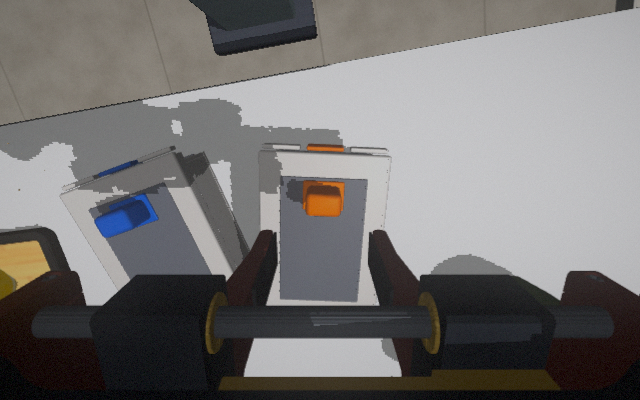

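The pull at (323,200) now spans 41 px, down from 43 px even though the camera is slightly lower. The lid has therefore stayed down, and the gripper is clear of it.

```bash
python3 -c "
from workcell import ctrl; print(ctrl.close_job())"
```

```text
the job is handed in; nothing more can be done
None
```

The orange box's lid was not caught: it gave on the tug and came up about 10 mm, so I pressed it home, felt the catch hold on a 9 N check tug, released it and handed the job in without going near the blue box.

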